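Load the crucible dryer

TASK

Switch the dryer's power off at its toggle (lever towards the robot is off, away from it is on), slide the clear guard fully open, and stand every white crucible from the bench sheet upright on the floor of the dryer's bay, side by side. Then slide the guard fully shut and only then flip the toggle back on; the guard must never be open while the power is on. Leave the jar and all the other things on the bench where they are.

Things in the scene. Friction and masses are not known exactly. Their poses are not given: they have to be found in the camera images.
- toggle (a joint): the power toggle's angle, rad: 0 = off (lever leans to the switch box's -x side, towards the robot), 0.9 = on (leans to +x, away from the robot). A snap-over spring holds it at either end; the centre is at 0.45 and once past it the lever jumps over by itself. Needs about 3 N at the tip
- toggle_tip (a point): centre of the round black end (16 mm in diameter) of the toggle lever; the lever is 55 mm long and pivots on the middle of the switch box's top, 45 mm above the table, so this point is at about z = 0.095 at either end and 24 mm to either side of the box's middle, and at z = 0.100 in the middle of its swing
- switch_box: grey power switch box screwed to the bench, 100 (x) x 75 (y) x 45 mm high; origin at the centre of its underside. The toggle lever swings in its x-z plane, its +x axis pointing roughly away from the robot. It stands to the left or to the right of the dryer
- dryer: low white bench dryer fixed to the bench, 206 (x) x 346 (y) x 60 mm high without its guard; origin at the centre of its underside. The open-topped loading bay takes its -y half; the +y half is a closed housing over which the guard parks when open
- deck (a point): middle of the flat dark steel floor of the loading bay, 15 mm above the table, axes as the dryer's. The bay measures 190 (x) x 160 (y) mm inside, its walls rise 45 mm above the floor and are 8 mm (x) and 6 mm (y) thick
- guard (a joint): position of the clear sliding guard of the dryer, m: 0 = fully shut over the bay, 0.16 = fully open (slid to the dryer's +y). It runs with about 2 N of friction, stops hard at both ends and stays where it is left. It may start up to 15 mm ajar
- guard_handle (a point): middle of the guard's blue bar handle, 90 (x) x 14 (y) x 14 mm, at z = 0.095, moving with the guard; there is 21 mm of free space between the bar and the clear plate below it, and the bar stands on two 12 mm posts 38 mm to either side of its middle. The guard measures 204 (x) x 172 (y) mm, its underside is at z = 0.062 and its edges' top at z = 0.070; the handle lies 50 mm to +y of its middle
- sheet: thin grey bench sheet with a blue border, 235 (x) x 155 (y) x 1 mm, fixed flat on the bench beside the dryer, on the other side from the switch box; the crucibles and an amber jar stand on it; origin at its centre
- crucible1: white porcelain crucible, a squat open cup with a thick heavy base, 36 mm in diameter and 30 mm high, 40 to 85 g; origin at the centre of its underside, z up along its axis. Starts upright on the sheet, or is absent
- crucible2: white porcelain crucible, a squat open cup with a thick heavy base, 36 mm in diameter and 30 mm high, 40 to 85 g; origin at the centre of its underside, z up along its axis. Starts upright on the sheet, or is absent
- crucible3: white porcelain crucible, a squat open cup with a thick heavy base, 36 mm in diameter and 30 mm high, 40 to 85 g; origin at the centre of its underside, z up along its axis. Starts upright on the sheet, or is absent
- crucible4: white porcelain crucible, a squat open cup with a thick heavy base, 36 mm in diameter and 30 mm high, 40 to 85 g; origin at the centre of its underside, z up along its axis. Starts upright on the sheet, or is absent
- crucible5: white porcelain crucible, a squat open cup with a thick heavy base, 36 mm in diameter and 30 mm high, 40 to 85 g; origin at the centre of its underside, z up along its axis. Starts upright on the sheet, or is absent
- jar: bystander: amber glass jar with a black cap, 36 mm in diameter, 52 mm high, standing on the sheet among the crucibles; origin under its centre. Not to be loaded
- scoop: bystander: small steel lab scoop with a black grip, 140 mm long, lying in front of the dryer; origin near its middle
- weight: bystander: brass weight, 40 mm in diameter, 50 mm high, front right; origin under its centre
- vial: bystander: small amber vial with a white cap, 30 mm in diameter, 50 mm high, front left; origin under its centre
Mind the look-alikes: they are no part of the job. Leave any blue or purple look-alike of the crucible1 alone.

How it is judged:
By the outcome, as a careful person would: the job done as asked, in the order asked, and still so for the second after the job is handed in, with the robot touching nothing.
Of crucible1, crucible2, crucible3, crucible4, crucible5 only 3 to 5 are there at a start; the rules pass over those that are not, and their reading is None.
At some moment in a run one of crucible1, crucible2, crucible3, crucible4, crucible5 may be knocked a few centimetres aside while the robot is not near it.
It also fails if it takes over 210 s, if anything falls off the work surface, if the arm or the gripper's body presses on something with over 40 N, if the wrist force passes 120 N, or if a joint passes its speed limit or range.

ROBOT

A 6-joint arm with a two-finger parallel gripper is mounted at the origin on the work surface. World frame = base frame: x ahead of the robot, y to its left, z up, the work surface at z = 0. Lengths are in m, angles in degrees, forces in N, time in s.
With the tool pointing down it reaches from about 0.425 to 0.95 m from the base axis. Payload 14.7 kg.
Tool frame: the origin (TCP) lies on the centre line of the jaws, within the pads' length; the fingertips stand 25 mm ahead of it and the grasp point (between the pads) lies 6 mm ahead of it; z points along the fingers, y is the line along which they close (so a half turn about z gives the same grasp; the last joint's range is limited). The gripper opens to 85 mm and grips with 20 to 120 N. Pads are 22 mm wide; open, the fingers measure 114 mm over their backs; the gripper's body (76 mm by 85 mm) begins 54 mm behind the grasp point. The pads swing forward as they close: fully open they stand 13 mm farther back than shut.
Start: joints at [70.669, 27.513, 91.461, -0, 61.026, -2.67], TCP at [0.186, 0.623, 0.256] pointing down, gripper open.
Joint ranges: [-157.49, 157.49], [-46.99, 117.5], [13.45, 153.17], [-89.5, 269.5], [5.16, 153.95], [-167.48, 167.48]. Speed limits (degrees/s): [108.29, 108.29, 136.94, 172.46, 172.46, 172.46].

INTERFACE

Orientations are given as a 3x3 rotation matrix whose columns are the frame's x, y, z axes.
In Python, from bench import ctrl gives the robot as it stands.
- The arm moves only by the tool jog_arm, never from a script. Its arguments are lists of equal length, an entry for each row: "dp": the shift along the tool's x, y, z in m, a list of three; "turn": the turn, a rotation vector about the tool's x, y, z in rad, a list of three; "gripper": the finger opening in m, from 0 to 0.0854. A call has 1 to 20 rows; each row shifts and turns the commanded pose from where the row before left it, along the tool's axes as they then stand; what a row does not reach is not made up. A row lasts 1/12 s, in which the tool goes at most 41.7 mm and 7.16 degrees, less where a joint would pass 70% of its speed; a pose out of reach is approached as far as the arm can. A call with a gripper value outside its range is refused whole. The fingers move at their own pace and stop on an object; "squeeze" is the grip in N (left out, the last holds). Time passes only in rows, so rows that do not move let the fingers close. It gives the time, the measured TCP pose, the force, the opening and the grip force at its end, in the units of the state.
- ctrl.observe(): the state, without advancing time (a new reading comes with each control period).
- ctrl.read_camera(name): name is "scene" or "side" or "wrist"; returns (picture, depth): 400x640x3 uint8, red, green, blue; 400x640 float32, m along the optical axis (not along the pixel's ray), 0 where there is no reading.
- ctrl.calibration(name): a dict with "vertical_fov" (degrees; the focal length in pixels is half the picture's height over the tangent of half this angle, whatever the lens; pixels are square), "cx", "cy" (the principal point, pixels), "rvec" (rotation vector, rad) and "tvec" (3), from world to camera coordinates, as OpenCV has them. Camera axes: x right, y down, z forward; pixel columns grow to the right and rows downward; lengths in m; the calibration is good to about 2 mm. The wrist camera is an equidistant fisheye: a pixel r from the principal point sees the ray r / f radians off the axis. A picture is of the moment at which its call begins: read the wrist's pose just before it. calibration takes no time and is no camera call; for the wrist camera it gives the pose at the moment of the call.
- ctrl.finish_job(): hands the job in; it is judged then, once.
Trained networks look in the newest picture that a camera, given by its name, has taken for a name from the list of things; names that differ only in an ending like _2 or _b are one class to them, and where a whole thing is asked for, a point or a joint stands for the part that bears it (a point fixed in the world has none). Each returns a list of dicts, best first, with "conf" (0 to 1); they miss things now and then, are a little off and sometimes report something else, mostly with a low value. They report only what shows in the picture. A call takes as long as a camera call. They do not tell look-alikes from the thing itself.
- ctrl.recognise(name, camera): "uv" ([column, row] in pixels, amid what is visible of it).
- ctrl.spot_point(name, camera): "uv" ([column, row] in pixels: a listed point, or the origin of a listed thing).
The state is a dict: "clock": time; "joints": joint angles; "joint_vel": joint speeds; "effort": joint torques, N m; "position": TCP position; "ee_rot": TCP orientation; "wrist_force": force on the tool from outside, world axes, zero at the start; "moment": the same for the moment, N m; "width": finger opening in m; "grip_force": force on a finger pad.
Only numpy, scipy, OpenCV 4.12 (cv2) and the standard library are available. Lean on these libraries where they do the work, as an engineer would, in place of code of your own. Each camera call takes 0.05 s, during which the arm holds its last target. There are 200 camera calls.

## Working session

There is one attempt and no reset: what is moved stays moved. The work goes in short steps, Python scripts to look and compute and a tool call to move; the robot and the scene stay as the last step left them, time stands still between calls to the robot, and variables do not carry over. Pictures are saved under pics/ and viewed, at most 14 in all, crops included, and the job is handed in when it is done.

Besides the shell and the picture viewer there is one more tool, called after ">>>" as name(argument=value, ...), one argument or row to a line, values as JSON. jog_arm: Moves the arm, as the interface text tells. Its arguments: {"type":"object","properties":{"dp":{"type":"array","items":{"type":"array","items":{"type":"number"}}},"turn":{"type":"array","items":{"type":"array","items":{"type":"number"}}},"gripper":{"type":"array","items":{"type":"number"}},"squeeze":{"type":"number"}},"required":["dp","turn","gripper"]}

```bash
mkdir -p pics; ls
cat > h.py <<'E'
import numpy as np, cv2
from bench import ctrl
def cal(n):
    c=ctrl.calibration(n); R=cv2.Rodrigues(np.array(c["rvec"],float))[0]; t=np.array(c["tvec"],float).ravel()
    f=200/np.tan(np.radians(c["vertical_fov"])/2); return R,t,f,c["cx"],c["cy"]
def ray(n,uv,C=None):
    R,t,f,cx,cy=C or cal(n); d=np.array([(uv[0]-cx)/f,(uv[1]-cy)/f])
    if n=="wrist":
        r=np.hypot(*d); v=np.array([*(d/max(r,1e-9)*np.sin(r)),np.cos(r)])
    else: v=np.array([d[0],d[1],1.])
    return -R.T@t, R.T@v
def atz(n,uv,z,C=None):
    o,v=ray(n,uv,C); return o+v*(z-o[2])/v[2]
def snap(n,fn):
    C=cal(n); p,d=ctrl.read_camera(n); cv2.imwrite("pics/"+fn,p[:,:,::-1]); return C,p,d
E
python3 - <<'E'
from h import *
np.set_printoptions(precision=3,suppress=True)
zs=dict(toggle_tip=.095,switch_box=0,dryer=0,deck=.015,guard_handle=.095,sheet=0,crucible1=0,jar=0,scoop=0,weight=0,vial=0)
for n in("scene","side","wrist"):
    C,p,d=snap(n,n+"0.png")
    for k,z in zs.items():
        print(n,k,[(np.round(q["uv"]).tolist(),round(q["conf"],2),atz(n,q["uv"],z,C).round(3).tolist()[:2]) for q in ctrl.spot_point(k,n)[:7]])
s=ctrl.observe();print(s["clock"],s["ee_rot"])
E
```

```text
pics
scene toggle_tip [([238.0, 307.0], 0.41, [0.547, -0.31])]
scene switch_box [([238.0, 326.0], 0.93, [0.528, -0.307]), ([239.0, 306.0], 0.55, [0.491, -0.267])]
scene dryer [([344.0, 260.0], 0.86, [0.617, -0.007])]
scene deck [([362.0, 170.0], 0.26, [0.468, 0.325])]
scene guard_handle [([336.0, 241.0], 0.92, [0.61, -0.037])]
scene sheet [([359.0, 172.0], 0.69, [0.458, 0.322])]
scene crucible1 [([368.0, 148.0], 0.66, [0.413, 0.456]), ([378.0, 179.0], 0.65, [0.525, 0.328]), ([372.0, 191.0], 0.63, [0.538, 0.267]), ([362.0, 170.0], 0.51, [0.458, 0.341]), ([384.0, 155.0], 0.5, [0.477, 0.454])]
scene jar [([350.0, 182.0], 0.57, [0.46, 0.266])]
scene scoop [([312.0, 194.0], 0.74, [0.397, 0.152]), ([380.0, 180.0], 0.61, [0.532, 0.33]), ([272.0, 223.0], 0.46, [0.375, -0.012])]
scene weight [([229.0, 259.0], 0.67, [0.371, -0.178])]
scene vial [([314.0, 191.0], 0.66, [0.394, 0.166])]
side toggle_tip [([268.0, 188.0], 0.52, [0.608, -0.031]), ([285.0, 133.0], 0.44, [0.536, -0.312]), ([364.0, 327.0], 0.3, [0.49, 0.414])]
side switch_box [([293.0, 164.0], 0.89, [0.516, -0.297])]
side dryer [([270
[... 530 characters left out ...]
], 0.56, [0.519, -0.515]), ([365.0, 326.0], 0.15, [0.461, 0.336])]
side weight [([344.0, 181.0], 0.81, [0.387, -0.178]), ([268.0, 223.0], 0.27, [0.616, -0.017])]
side vial [([371.0, 258.0], 0.74, [0.398, 0.147])]
wrist toggle_tip []
wrist switch_box [([52.0, 377.0], 0.78, [0.521, -0.313])]
wrist dryer [([74.0, 340.0], 0.29, [0.383, -0.025])]
wrist deck []
wrist guard_handle []
wrist sheet []
wrist crucible1 [([276.0, 335.0], 0.43, [0.418, 0.472])]
wrist jar [([188.0, 362.0], 0.54, [0.454, 0.279])]
wrist scoop [([74.0, 338.0], 0.48, [0.379, -0.023])]
wrist weight [([48.0, 337.0], 0.67, [0.373, -0.147])]
wrist vial []
1.8 [[-0.958  0.287  0.   ]
 [ 0.287  0.958 -0.   ]
 [-0.    -0.    -1.   ]]
```

View pics/scene0.png

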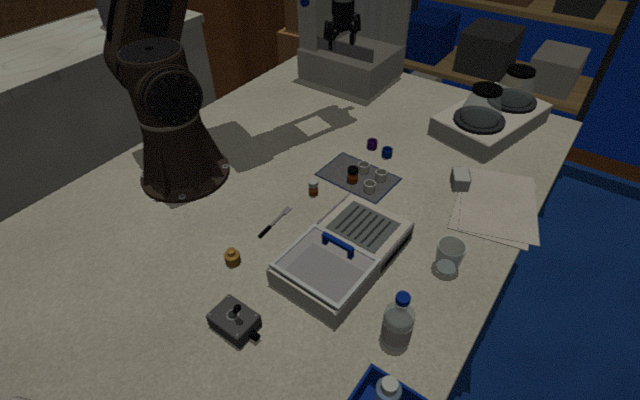

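View pics/side0.png

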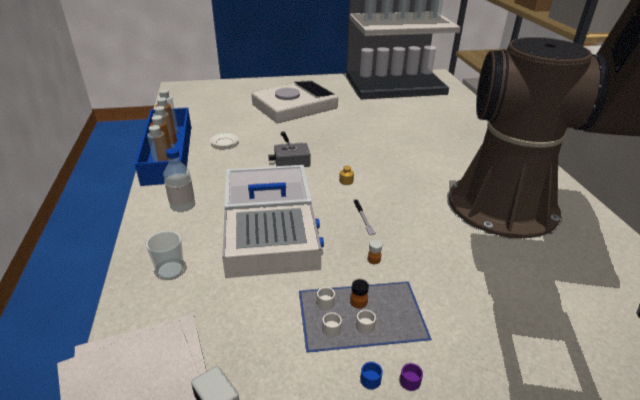

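The side view shows three white crucibles on the sheet at (326,297), (332,322) and (367,321). The jar is at (360,293), and the blue and purple look-alikes are off the sheet. The toggle is on, and the guard is about shut. Next I'll fit the yaws from depth.

```bash
cat >> h.py <<'E'
def cloud(n,d,C):
    R,t,f,cx,cy=C; v,u=np.nonzero(d>0); z=d[v,u]
    return (np.c_[(u-cx)/f*z,(v-cy)/f*z,z]-t)@R
E
python3 - <<'E'
from h import *
np.set_printoptions(precision=3,suppress=True)
def near(P,c,r,z0,z1):
    m=(abs(P[:,0]-c[0])<r[0])&(abs(P[:,1]-c[1])<r[1])&(P[:,2]>z0)&(P[:,2]<z1); return P[m]
for n in("scene","side"):
    C=cal(n);p,d=ctrl.read_camera(n);P=cloud(n,d,C)
    for nm,c,r,z0,z1 in(("dryer",(.615,-.01),(.16,.23),.05,.08),("box",(.52,-.305),(.09,.08),.036,.05),("handle",(.612,-.03),(.07,.03),.087,.105)):
        Q=near(P,c,r,z0,z1); 
        if len(Q)>5: print(n,nm,len(Q),Q[:,2].mean(),cv2.minAreaRect(Q[:,:2].astype(np.float32)*1000),Q.mean(0))
    for nm,c in(("c1",(.458,.342)),("c2",(.517,.27)),("c3",(.527,.333)),("jar",(.456,.27)),("tip",(.54,-.31))):
        Q=near(P,c,(.028,.028),.02 if nm!="tip" else .085,.11)
        if len(Q)>5:print(n,nm,len(Q),cv2.minEnclosingCircle(Q[:,:2].astype(np.float32)*1000),Q[:,2].max())
E
```

```text
scene dryer 8804 0.06329530827944795 ((615.4444580078125, -9.923187255859375), (351.2564392089844, 208.85643005371094), 87.71513366699219) [ 0.622 -0.031  0.063]
scene box 1308 0.04409881534453303 ((522.663818359375, -311.18670654296875), (76.17008209228516, 100.68898010253906), 89.1243667602539) [ 0.526 -0.314  0.044]
scene handle 253 0.09811656484906568 ((614.4284057617188, -38.62641525268555), (15.260257720947266, 91.09991455078125), 87.80558776855469) [ 0.617 -0.041  0.098]
scene c1 58 ((463.12646484375, 335.8612060546875), 19.98825454711914) 0.030891329672360923
scene c2 68 ((527.220458984375, 264.41619873046875), 19.66855239868164) 0.03136495711003096
scene c3 65 ((528.1064453125, 332.965576171875), 20.079755783081055) 0.03074323157483957
scene jar 141 ((458.9267578125, 272.3999938964844), 19.807781219482422) 0.05460819788534387
scene tip 52 ((545.175537109375, -311.5690612792969), 8.16292667388916) 0.10320351220196652
side dryer 7690 0.0636168147209357 ((612.9093017578125, -4.1363067626953125), (343.1705627441406, 206.37989807128906), 87.7538833618164) [0.616 0.025 0.064]
side box 465 0.04468748212388258 ((518.9654541015625, -306.22833251953125), (100.16342163085938, 81.74468994140625), 0.9112412929534912) [ 0.52  -0.299  0.045]
side handle 274 0.09842632890631303 ((612.0399169921875, -35.56186294555664), (22.240528106689453, 87.67118835449219), 83.32574462890625) [ 0.612 -0.033  0.098]
side c1 187 ((461.6588134765625, 338.907958984375), 18.596742630004883) 0.03382239458978024
side c2 173 ((524.47705078125, 267.19482421875), 19.148765563964844) 0.03212964846666142
side c3 190 ((526.6063232421875, 334.40167236328125), 19.183420181274414) 0.033005265197862
side jar 362 ((459.274169921875, 276.23773193359375), 18.28435707092285) 0.05579616543430856
side tip 33 ((540.3175659179688, -305.30120849609375), 8.9798583984375) 0.10491925830700273
```

>>> jog_arm(
  dp=[
    [0, 0, 0],
    [0, 0, 0],
    [0, 0, 0],
    [-0.03, -0.03, 0],
    [-0.03, -0.03, 0],
    [-0.03, -0.03, 0],
    [-0.03, -0.03, 0],
    [-0.03, -0.03, 0],
    [-0.03, -0.03, 0],
    [-0.03, -0.03, 0],
    [-0.03, -0.03, 0],
    [-0.03, -0.03, 0],
    [-0.03, -0.03, 0],
    [-0.02, -0.035, 0],
    [-0.02, -0.035, 0],
  ],
  turn=[
    [0, 0, -0.1],
    [0, 0, -0.1],
    [0, 0, -0.091],
    [0, 0, 0],
    [0, 0, 0],
    [0, 0, 0],
    [0, 0, 0],
    [0, 0, 0],
    [0, 0, 0],
    [0, 0, 0],
    [0, 0, 0],
    [0, 0, 0],
    [0, 0, 0],
    [0, 0, 0],
    [0, 0, 0],
  ],
  gripper=[0, 0, 0, 0, 0, 0, 0, 0, 0, 0, 0, 0, 0, 0, 0],
)

```text
clock: 3.15
position: [0.5223, 0.2565, 0.2563]
ee_rot: [[-1.0, -0.0, 0.0], [-0.0, 1.0, 0.0], [-0.0, 0.0, -1.0]]
wrist_force: [-0.0, -0.4, -0.8]
width: -0.0002
grip_force: 0.0
```

>>> jog_arm(
  dp=[
    [-0.0043, -0.0353, 0],
    [-0.0043, -0.0353, 0],
    [-0.0043, -0.0353, 0],
    [-0.0043, -0.0353, 0],
    [-0.0043, -0.0353, 0],
    [-0.0043, -0.0353, 0],
    [-0.0043, -0.0353, 0],
    [-0.0043, -0.0353, 0],
    [-0.0043, -0.0353, 0],
    [-0.0043, -0.0353, 0],
    [-0.0043, -0.0353, 0],
    [-0.0043, -0.0353, 0],
    [-0.0043, -0.0353, 0],
    [-0.0043, -0.0353, 0],
    [-0.0043, -0.0353, 0],
    [-0.0043, -0.0353, 0],
    [0, 0, 0.04],
    [0, 0, 0.04],
    [0, 0, 0.04],
    [0, 0, 0.029],
  ],
  turn=[
    [0, 0, 0],
    [0, 0, 0],
    [0, 0, 0],
    [0, 0, 0],
    [0, 0, 0],
    [0, 0, 0],
    [0, 0, 0],
    [0, 0, 0],
    [0, 0, 0],
    [0, 0, 0],
    [0, 0, 0],
    [0, 0, 0],
    [0, 0, 0],
    [0, 0, 0],
    [0, 0, 0],
    [0, 0, 0],
    [0, 0, 0],
    [0, 0, 0],
    [0, 0, 0],
    [0, 0, 0],
  ],
  gripper=[0, 0, 0, 0, 0, 0, 0, 0, 0, 0, 0, 0, 0, 0, 0, 0, 0, 0, 0, 0],
)

```text
clock: 4.82
position: [0.5887, -0.3064, 0.1042]
ee_rot: [[-1.0, 0.0, -0.002], [0.0, 1.0, 0.001], [0.002, 0.001, -1.0]]
wrist_force: [-0.2, 1.3, -0.6]
width: 0.0
grip_force: 0.0
```

>>> jog_arm(
  dp=[
    [0.01, 0, 0],
    [0.01, 0, 0],
    [0.01, 0, 0],
    [0.01, 0, 0],
    [0.01, 0, 0],
    [0.01, 0, 0],
    [0.008, 0, 0],
    [0, 0, 0],
  ],
  turn=[
    [0, 0, 0],
    [0, 0, 0],
    [0, 0, 0],
    [0, 0, 0],
    [0, 0, 0],
    [0, 0, 0],
    [0, 0, 0],
    [0, 0, 0],
  ],
  gripper=[0, 0, 0, 0, 0, 0, 0, 0],
)

```text
clock: 5.48
position: [0.52, -0.3065, 0.1078]
ee_rot: [[-1.0, 0.0, -0.001], [0.0, 1.0, 0.0], [0.001, 0.0, -1.0]]
wrist_force: [0.9, -0.4, 0.0]
width: -0.0004
grip_force: 0.0
```

Run:
```python
from h import *
C,p,d=snap("side","side1.png");P=cloud("side",d,C)
cv2.imwrite("pics/side1c.png",cv2.resize(p[80:220,200:400,::-1],None,fx=4,fy=4)[:560])
```

```text
(no output)
```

View pics/side1c.png

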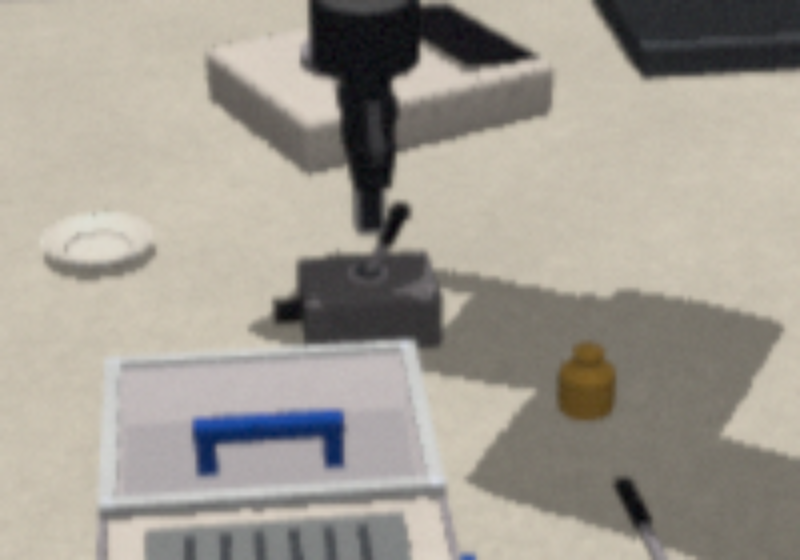

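The crop shows the lever leaning right, towards the robot, so the power is off. The guard is shut, with its blue handle around (265,188) in full-frame pixels.

>>> jog_arm(
  dp=[
    [0, 0, -0.03],
    [0, 0, -0.03],
    [-0.0116, 0.0337, 0],
    [-0.0116, 0.0337, 0],
    [-0.0116, 0.0337, 0],
    [-0.0116, 0.0337, 0],
    [-0.0116, 0.0337, 0],
    [-0.0116, 0.0337, 0],
    [-0.0116, 0.0337, 0],
    [-0.0116, 0.0337, 0],
    [0, 0, 0],
    [0, 0, 0.03],
    [0, 0, 0.02],
    [0, 0, 0.018],
    [0, 0, 0],
  ],
  turn=[
    [0, 0, 0],
    [0, 0, 0],
    [0, 0, 0],
    [0, 0, 0],
    [0, 0, 0],
    [0, 0, 0],
    [0, 0, 0],
    [0, 0, 0],
    [0, 0, 0],
    [0, 0, 0],
    [0, 0, 0],
    [0, 0, 0],
    [0, 0, 0],
    [0, 0, 0],
    [0, 0, 0],
  ],
  gripper=[0.04, 0.04, 0.04, 0.04, 0.04, 0.04, 0.04, 0.04, 0.04, 0.04, 0.04, 0.04, 0.04, 0.04, 0.04],
)

```text
clock: 6.78
position: [0.6131, -0.0365, 0.0961]
ee_rot: [[-1.0, -0.001, -0.005], [-0.001, 1.0, 0.001], [0.005, 0.001, -1.0]]
wrist_force: [-1.0, 0.4, -0.1]
width: 0.0401
grip_force: 0.0
```

>>> jog_arm(
  dp=[
    [0, 0, 0],
    [0, 0, 0],
    [0, 0, 0],
    [0, 0, 0],
  ],
  turn=[
    [0, 0, 0.02],
    [0, 0, 0.02],
    [0, 0, 0],
    [0, 0, 0],
  ],
  gripper=[0.012, 0.012, 0.012, 0.012],
  squeeze=20,
)

```text
clock: 7.12
position: [0.6155, -0.0371, 0.1004]
ee_rot: [[-0.999, 0.04, 0.002], [0.04, 0.999, -0.0], [-0.002, -0.0, -1.0]]
wrist_force: [1.0, 0.1, -1.1]
width: 0.0138
grip_force: 22.6
```

>>> jog_arm(
  dp=[
    [0, 0.01, 0],
    [0, 0.015, 0],
    [0, 0.02, 0],
    [0, 0.02, 0],
    [0, 0.02, 0],
    [0, 0.02, 0],
    [0, 0.02, 0],
    [0, 0.01, 0],
    [0, 0.005, 0],
    [0, 0.003, 0],
    [0, 0.003, 0],
    [0, 0, 0],
  ],
  turn=[
    [0, 0, 0],
    [0, 0, 0],
    [0, 0, 0],
    [0, 0, 0],
    [0, 0, 0],
    [0, 0, 0],
    [0, 0, 0],
    [0, 0, 0],
    [0, 0, 0],
    [0, 0, 0],
    [0, 0, 0],
    [0, 0, 0],
  ],
  gripper=[0.012, 0.012, 0.012, 0.012, 0.012, 0.012, 0.012, 0.012, 0.012, 0.012, 0.012, 0.012],
)

```text
clock: 8.12
position: [0.6209, 0.11, 0.1003]
ee_rot: [[-0.999, 0.039, 0.001], [0.039, 0.999, 0.0], [-0.001, 0.0, -1.0]]
wrist_force: [-1.4, 2.4, 8.1]
width: 0.0134
grip_force: 23.9
```

>>> jog_arm(
  dp=[
    [0, 0.003, 0],
    [0, 0.003, 0],
    [0, 0, 0],
  ],
  turn=[
    [0, 0, 0],
    [0, 0, 0],
    [0, 0, 0],
  ],
  gripper=[0.012, 0.012, 0.012],
)

```text
clock: 8.37
position: [0.6211, 0.1146, 0.1003]
ee_rot: [[-0.999, 0.039, 0.001], [0.039, 0.999, -0.001], [-0.001, -0.001, -1.0]]
wrist_force: [-1.9, -10.0, 10.0]
width: 0.0137
grip_force: 24.5
```

>>> jog_arm(
  dp=[
    [0, 0.002, 0],
    [0, 0.002, 0],
    [0, 0, 0],
  ],
  turn=[
    [0, 0, 0],
    [0, 0, 0],
    [0, 0, 0],
  ],
  gripper=[0.012, 0.012, 0.012],
)

```text
clock: 8.62
position: [0.621, 0.1149, 0.1003]
ee_rot: [[-0.999, 0.038, -0.0], [0.038, 0.999, -0.005], [-0.0, -0.005, -1.0]]
wrist_force: [-0.0, -46.6, 14.4]
width: 0.0141
grip_force: 25.5
```

>>> jog_arm(
  dp=[
    [0, -0.0045, 0],
    [0, 0, 0],
    [0, 0, 0],
    [0, 0, -0.035],
    [0, 0, -0.04],
    [0, 0, -0.04],
    [0.0218, 0.0307, 0],
    [0.0218, 0.0307, 0],
    [0.0218, 0.0307, 0],
    [0.0218, 0.0307, 0],
    [0.0218, 0.0307, 0],
    [0.0218, 0.0307, 0],
    [0, 0, 0],
    [0, 0, 0],
  ],
  turn=[
    [0, 0, 0],
    [0, 0, 0],
    [0, 0, 0],
    [0, 0, 0],
    [0, 0, -0.02],
    [0, 0, -0.02],
    [0, 0, 0],
    [0, 0, 0],
    [0, 0, 0],
    [0, 0, 0],
    [0, 0, 0],
    [0, 0, 0],
    [0, 0, 0],
    [0, 0, 0],
  ],
  gripper=[0.012, 0.045, 0.045, 0.05, 0.05, 0.05, 0.05, 0.05, 0.05, 0.05, 0.05, 0.05, 0.05, 0.05],
)

```text
clock: 9.78
position: [0.4885, 0.3006, 0.2145]
ee_rot: [[-1.0, -0.004, 0.0], [-0.004, 1.0, 0.0], [-0.0, 0.0, -1.0]]
wrist_force: [0.5, -0.0, -0.5]
width: 0.05
grip_force: 0.0
```

```bash
cat > look.py <<'E'
from h import *
import sys
np.set_printoptions(precision=3,suppress=True)
C,p,d=snap("wrist",sys.argv[1])
for k,z in(("crucible1",0.001),("jar",0.001),("guard_handle",.095)):
    for q in ctrl.spot_point(k,"wrist")[:8]:
        u,v=map(int,q["uv"]); print(k,[u,v],round(q["conf"],2),atz("wrist",q["uv"],z,C)[:2],p[max(v-3,0):v+4,max(u-3,0):u+4].mean((0,1)).round())
s=ctrl.observe();print(s["clock"],np.array(s["position"]),s["width"])
E
python3 look.py w1.png
python3 - <<'E'
from h import *
for n in("side",):
    C=cal(n);p,d=ctrl.read_camera(n);P=cloud(n,d,C)
    for k in("guard_handle",): print([(q["uv"],q["conf"],atz(n,q["uv"],.095,C).round(3)) for q in ctrl.spot_point(k,n)])
E
```

```text
crucible1 [359, 151] 0.95 [0.464 0.338] [191. 195. 199.]
crucible1 [457, 173] 0.86 [0.486 0.454] [ 40.  75. 148.]
crucible1 [355, 209] 0.83 [0.529 0.335] [191. 195. 183.]
crucible1 [298, 208] 0.81 [0.528 0.271] [127. 123. 112.]
crucible1 [472, 116] 0.6 [0.42  0.468] [102.  53. 122.]
jar [299, 148] 0.98 [0.46  0.273] [17. 16. 17.]
guard_handle [152, 313] 0.63 [0.62  0.114] [12. 13. 13.]
9.9833 [0.49  0.298 0.214] 0.04976848091188257
[([271.3, 224.8], 0.72, array([0.615, 0.115, 0.095])), ([268.4, 198.4], 0.53, array([0.612, 0.014, 0.095]))]
```

View pics/w1.png

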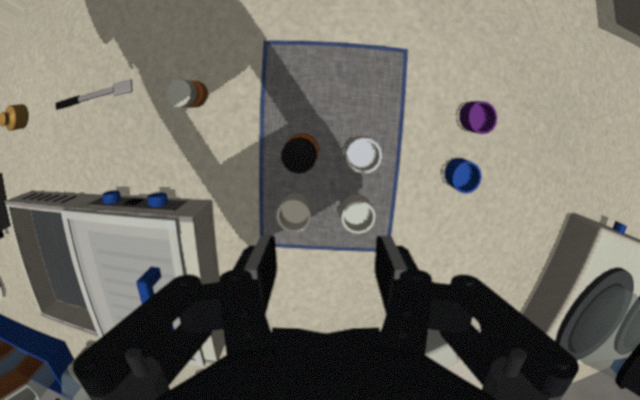

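The wrist view shows the three white crucibles at (362,153), (357,214) and (295,213), and the jar at (300,152). The guard is open over the housing.

>>> jog_arm(
  dp=[
    [-0.019, 0.018, 0],
    [-0.019, 0.018, 0.03],
    [0, 0, 0.04],
    [0, 0, 0.04],
    [0, 0, 0.04],
    [0, 0, 0.02],
    [0, 0, 0.014],
    [0, 0, 0],
    [0, 0, 0],
    [0, 0, 0],
    [0, 0, 0],
    [0, 0, 0],
    [0, 0, 0],
  ],
  turn=[
    [0, 0, 0],
    [0, 0, 0],
    [0, 0, 0],
    [0, 0, 0],
    [0, 0, 0],
    [0, 0, 0],
    [0, 0, 0],
    [0, 0, 0],
    [0, 0, 0],
    [0, 0, 0],
    [0, 0, 0],
    [0, 0, 0],
    [0, 0, 0],
  ],
  gripper=[0.05, 0.05, 0.05, 0.05, 0.05, 0.05, 0.05, 0.05, 0.05, 0.03, 0.03, 0.03, 0.03],
  squeeze=20,
)

```text
clock: 11.17
position: [0.529, 0.3351, 0.0321]
ee_rot: [[-1.0, -0.0, 0.003], [-0.0, 1.0, 0.001], [-0.003, 0.001, -1.0]]
wrist_force: [1.1, -1.7, 10.2]
width: 0.0355
grip_force: 20.8
```

>>> jog_arm(
  dp=[
    [0, 0, -0.02],
    [0, 0, -0.036],
    [0, 0, -0.036],
    [0, 0, -0.036],
    [-0.0113, -0.0358, 0],
    [-0.0113, -0.0358, 0],
    [-0.0113, -0.0358, 0],
    [-0.0113, -0.0358, 0],
    [-0.0113, -0.0358, 0],
    [-0.0113, -0.0358, 0],
    [-0.0113, -0.0358, 0],
    [-0.0113, -0.0358, 0],
    [-0.0113, -0.0358, 0],
    [-0.0113, -0.0358, 0],
    [-0.0113, -0.0358, 0],
    [-0.0113, -0.0358, 0],
    [0, 0, 0],
    [0, 0, 0],
    [0, 0, 0],
  ],
  turn=[
    [0, 0, 0],
    [0, 0, 0],
    [0, 0, 0],
    [0, 0, 0],
    [0, 0, 0],
    [0, 0, 0],
    [0, 0, 0],
    [0, 0, 0],
    [0, 0, 0],
    [0, 0, 0],
    [0, 0, 0],
    [0, 0, 0],
    [0, 0, 0],
    [0, 0, 0],
    [0, 0, 0],
    [0, 0, 0],
    [0, 0, 0],
    [0, 0, 0],
    [0, 0, 0],
  ],
  gripper=[0.03, 0.03, 0.03, 0.03, 0.03, 0.03, 0.03, 0.03, 0.03, 0.03, 0.03, 0.03, 0.03, 0.03, 0.03, 0.03, 0.03, 0.03, 0.03],
)

```text
clock: 12.75
position: [0.6634, -0.0949, 0.1588]
ee_rot: [[-1.0, 0.001, 0.0], [0.001, 1.0, 0.0], [-0.0, 0.0, -1.0]]
wrist_force: [-0.3, 0.2, -1.0]
width: 0.0355
grip_force: 20.4
```

Run:
```python
from h import *
for n in("wrist",):
    C,p,d=snap(n,"w2.png")
    for k,z in(("deck",.015),("dryer",0),("guard_handle",.095),("crucible1",.13)): print(k,[(q["uv"],round(q["conf"],2),atz(n,q["uv"],z,C).round(3)[:2]) for q in ctrl.spot_point(k,n)[:4]])
```

```text
deck [([321.3, 129.8], 0.59, array([ 0.611, -0.098]))]
dryer [([420.3, 133.8], 0.92, array([ 0.614, -0.008])), ([617.3, 85.4], 0.5, array([0.529, 0.272]))]
guard_handle [([589.7, 165.9], 0.55, array([0.621, 0.114]))]
crucible1 [([324.2, 242.9], 0.88, array([ 0.661, -0.096])), ([614.2, 81.7], 0.74, array([0.558, 0.095]))]
```

View pics/w2.png

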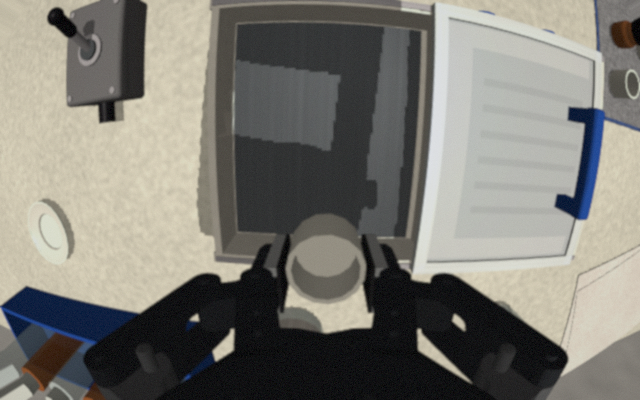

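The crucible is held upright at (325,260). The bay is clear, and the deck centre is confirmed at (0.611, -0.097).

>>> jog_arm(
  dp=[
    [0, 0, 0.035],
    [0, 0, 0.035],
    [0, 0, 0.02],
    [0, 0, 0.01],
    [0, 0, 0.005],
    [0, 0, 0.004],
    [0, 0, 0],
    [0, 0, 0],
  ],
  turn=[
    [0, 0, 0],
    [0, 0, 0],
    [0, 0, 0],
    [0, 0, 0],
    [0, 0, 0],
    [0, 0, 0],
    [0, 0, 0],
    [0, 0, 0],
  ],
  gripper=[0.03, 0.03, 0.03, 0.03, 0.03, 0.03, 0.03, 0.03],
)

```text
clock: 13.67
position: [0.6644, -0.0951, 0.0505]
ee_rot: [[-1.0, -0.0, 0.002], [-0.0, 1.0, -0.0], [-0.002, -0.0, -1.0]]
wrist_force: [0.3, 0.4, 0.3]
width: 0.0357
grip_force: 20.4
```

>>> jog_arm(
  dp=[
    [0, 0, 0.001],
    [0, 0, 0.001],
    [0, 0, 0],
  ],
  turn=[
    [0, 0, 0],
    [0, 0, 0],
    [0, 0, 0],
  ],
  gripper=[0.03, 0.03, 0.03],
)

```text
clock: 13.92
position: [0.6638, -0.0951, 0.0478]
ee_rot: [[-1.0, -0.0, 0.001], [-0.0, 1.0, -0.0], [-0.001, -0.0, -1.0]]
wrist_force: [-0.2, 0.3, -0.0]
width: 0.0353
grip_force: 20.4
```

>>> jog_arm(
  dp=[
    [0, 0, 0.001],
    [0, 0, 0],
  ],
  turn=[
    [0, 0, 0],
    [0, 0, 0],
  ],
  gripper=[0.03, 0.03],
)

```text
clock: 14.08
position: [0.6639, -0.0951, 0.0471]
ee_rot: [[-1.0, -0.0, 0.001], [-0.0, 1.0, -0.0], [-0.001, -0.0, -1.0]]
wrist_force: [-2.8, 0.2, 9.4]
width: 0.0352
grip_force: 21.2
```

>>> jog_arm(
  dp=[
    [0, 0, 0.001],
    [0, 0, 0],
  ],
  turn=[
    [0, 0, 0],
    [0, 0, 0],
  ],
  gripper=[0.03, 0.03],
)

```text
clock: 14.25
position: [0.664, -0.0951, 0.0468]
ee_rot: [[-1.0, -0.0, 0.001], [-0.0, 1.0, -0.0], [-0.001, -0.0, -1.0]]
wrist_force: [-6.0, 0.9, 19.5]
width: 0.0356
grip_force: 22.4
```

>>> jog_arm(
  dp=[
    [0, 0, 0],
    [0, 0, 0],
    [0, 0, -0.03],
    [0, 0, -0.042],
    [0, 0, -0.041],
    [0.0125, 0.033, 0],
    [0.0125, 0.033, 0],
    [0.0125, 0.033, 0],
    [0.0125, 0.033, 0],
    [0.0125, 0.033, 0],
    [0.0125, 0.033, 0],
    [0.0125, 0.033, 0],
    [0.0125, 0.033, 0],
    [0.0125, 0.033, 0],
    [0.0125, 0.033, 0],
    [0.0125, 0.033, 0],
    [0, 0, 0],
    [0, 0, 0],
  ],
  turn=[
    [0, 0, 0],
    [0, 0, 0],
    [0, 0, 0],
    [0, 0, 0],
    [0, 0, 0],
    [0, 0, 0],
    [0, 0, 0],
    [0, 0, 0],
    [0, 0, 0],
    [0, 0, 0],
    [0, 0, 0],
    [0, 0, 0],
    [0, 0, 0],
    [0, 0, 0],
    [0, 0, 0],
    [0, 0, 0],
    [0, 0, 0],
    [0, 0, 0],
  ],
  gripper=[0.05, 0.05, 0.05, 0.05, 0.05, 0.05, 0.05, 0.05, 0.05, 0.05, 0.05, 0.05, 0.05, 0.05, 0.05, 0.05, 0.05, 0.05],
)

```text
clock: 15.75
position: [0.5252, 0.2697, 0.1579]
ee_rot: [[-1.0, -0.003, -0.0], [-0.003, 1.0, 0.0], [0.0, 0.0, -1.0]]
wrist_force: [0.0, -0.6, 0.3]
width: 0.05
grip_force: 0.0
```

```bash
python3 look.py w3.png
```

```text
crucible1 [524, 89] 0.97 [0.423 0.47 ] [53. 24. 65.]
crucible1 [401, 119] 0.88 [0.463 0.337] [202. 206. 211.]
crucible1 [61, 288] 0.86 [ 0.677 -0.117] [156. 155. 147.]
crucible1 [324, 190] 0.84 [0.529 0.269] [135. 130. 119.]
crucible1 [504, 147] 0.81 [0.483 0.448] [10. 25. 55.]
crucible1 [72, 66] 0.49 [ 0.385 -0.013] [145. 140. 129.]
jar [329, 113] 0.94 [0.459 0.273] [27. 26. 27.]
guard_handle [142, 320] 0.58 [0.618 0.114] [13. 13. 14.]
guard_handle [206, 52] 0.26 [0.418 0.198] [77. 46. 24.]
15.95 [0.526 0.267 0.158] 0.04961903855033948
```

>>> jog_arm(
  dp=[
    [-0.002, 0.001, 0.035],
    [0, 0, 0.035],
    [0, 0, 0.03],
    [0, 0, 0.015],
    [0, 0, 0.01],
    [0, 0, 0],
    [0, 0, 0],
    [0, 0, 0],
    [0, 0, 0],
    [0, 0, 0],
    [0, 0, 0],
  ],
  turn=[
    [0, 0, 0],
    [0, 0, 0],
    [0, 0, 0],
    [0, 0, 0],
    [0, 0, 0],
    [0, 0, 0],
    [0, 0, 0],
    [0, 0, 0],
    [0, 0, 0],
    [0, 0, 0],
    [0, 0, 0],
  ],
  gripper=[0.05, 0.05, 0.05, 0.05, 0.05, 0.05, 0.05, 0.03, 0.03, 0.03, 0.03],
)

```text
clock: 16.87
position: [0.5289, 0.2692, 0.0343]
ee_rot: [[-1.0, -0.0, 0.002], [-0.0, 1.0, 0.001], [-0.002, 0.001, -1.0]]
wrist_force: [-0.1, -2.9, 8.7]
width: 0.0353
grip_force: 20.7
```

>>> jog_arm(
  dp=[
    [0, 0, -0.02],
    [0, 0, -0.035],
    [0, 0, -0.036],
    [0, 0, -0.035],
    [-0.0074, -0.0331, 0],
    [-0.0074, -0.0331, 0],
    [-0.0074, -0.0331, 0],
    [-0.0074, -0.0331, 0],
    [-0.0074, -0.0331, 0],
    [-0.0074, -0.0331, 0],
    [-0.0074, -0.0331, 0],
    [-0.0074, -0.0331, 0],
    [-0.0074, -0.0331, 0],
    [-0.0074, -0.0331, 0],
    [-0.0074, -0.0331, 0],
    [0, 0, 0],
    [0, 0, 0.035],
    [0, 0, 0.03],
    [0, 0, 0.025],
    [0, 0, 0],
  ],
  turn=[
    [0, 0, 0],
    [0, 0, 0],
    [0, 0, 0],
    [0, 0, 0],
    [0, 0, 0],
    [0, 0, 0],
    [0, 0, 0],
    [0, 0, 0],
    [0, 0, 0],
    [0, 0, 0],
    [0, 0, 0],
    [0, 0, 0],
    [0, 0, 0],
    [0, 0, 0],
    [0, 0, 0],
    [0, 0, 0],
    [0, 0, 0],
    [0, 0, 0],
    [0, 0, 0],
    [0, 0, 0],
  ],
  gripper=[0.03, 0.03, 0.03, 0.03, 0.03, 0.03, 0.03, 0.03, 0.03, 0.03, 0.03, 0.03, 0.03, 0.03, 0.03, 0.03, 0.03, 0.03, 0.03, 0.03],
)

```text
clock: 18.53
position: [0.6069, -0.0947, 0.0653]
ee_rot: [[-1.0, -0.0, -0.006], [-0.0, 1.0, 0.001], [0.006, 0.001, -1.0]]
wrist_force: [-1.2, 0.1, -0.4]
width: 0.035
grip_force: 20.4
```

>>> jog_arm(
  dp=[
    [0, 0, 0.01],
    [0, 0, 0.005],
    [0, 0, 0.002],
    [0, 0, 0],
    [0, 0, 0],
  ],
  turn=[
    [0, 0, 0],
    [0, 0, 0],
    [0, 0, 0],
    [0, 0, 0],
    [0, 0, 0],
  ],
  gripper=[0.03, 0.03, 0.03, 0.03, 0.03],
)

```text
clock: 18.95
position: [0.6101, -0.0952, 0.0529]
ee_rot: [[-1.0, -0.0, 0.001], [-0.0, 1.0, -0.0], [-0.001, -0.0, -1.0]]
wrist_force: [-0.1, -0.4, 0.2]
width: 0.0349
grip_force: 20.4
```

>>> jog_arm(
  dp=[
    [0, 0, 0.002],
    [0, 0, 0.001],
    [0, 0, 0],
  ],
  turn=[
    [0, 0, 0],
    [0, 0, 0],
    [0, 0, 0],
  ],
  gripper=[0.03, 0.03, 0.03],
)

```text
clock: 19.2
position: [0.6098, -0.0952, 0.0494]
ee_rot: [[-1.0, -0.0, 0.001], [-0.0, 1.0, -0.0], [-0.001, -0.0, -1.0]]
wrist_force: [-0.2, 0.7, 2.3]
width: 0.0349
grip_force: 20.7
```

>>> jog_arm(
  dp=[
    [0, 0, 0.001],
    [0, 0, 0],
  ],
  turn=[
    [0, 0, 0],
    [0, 0, 0],
  ],
  gripper=[0.03, 0.03],
)

```text
clock: 19.37
position: [0.61, -0.0952, 0.0491]
ee_rot: [[-1.0, -0.0, 0.001], [-0.0, 1.0, -0.0], [-0.001, -0.0, -1.0]]
wrist_force: [-3.1, 1.1, 16.3]
width: 0.035
grip_force: 22.0
```

>>> jog_arm(
  dp=[
    [0, 0, 0],
    [0, 0, 0],
    [0, 0, -0.03],
    [0, 0, -0.041],
    [0, 0, -0.04],
    [0.0113, 0.0332, 0],
    [0.0113, 0.0332, 0],
    [0.0113, 0.0332, 0],
    [0.0113, 0.0332, 0],
    [0.0113, 0.0332, 0],
    [0.0113, 0.0332, 0],
    [0.0113, 0.0332, 0],
    [0.0113, 0.0332, 0],
    [0.0113, 0.0332, 0],
    [0.0113, 0.0332, 0],
    [0.0113, 0.0332, 0],
    [0.0113, 0.0332, 0],
    [0.0113, 0.0332, 0],
    [0, 0, 0],
    [0, 0, 0],
  ],
  turn=[
    [0, 0, 0],
    [0, 0, 0],
    [0, 0, 0],
    [0, 0, 0],
    [0, 0, 0],
    [0, 0, 0],
    [0, 0, 0],
    [0, 0, 0],
    [0, 0, 0],
    [0, 0, 0],
    [0, 0, 0],
    [0, 0, 0],
    [0, 0, 0],
    [0, 0, 0],
    [0, 0, 0],
    [0, 0, 0],
    [0, 0, 0],
    [0, 0, 0],
    [0, 0, 0],
    [0, 0, 0],
  ],
  gripper=[0.05, 0.05, 0.05, 0.05, 0.05, 0.05, 0.05, 0.05, 0.05, 0.05, 0.05, 0.05, 0.05, 0.046, 0.046, 0.046, 0.046, 0.046, 0.046, 0.046],
)

```text
clock: 21.03
position: [0.4616, 0.338, 0.1588]
ee_rot: [[-1.0, -0.003, -0.0], [-0.003, 1.0, 0.0], [0.0, 0.0, -1.0]]
wrist_force: [-0.7, -0.2, 0.3]
width: 0.046
grip_force: 0.0
```

```bash
python3 look.py w4.png
```

```text
crucible1 [439, 208] 0.79 [0.483 0.45 ] [ 25.  50. 102.]
crucible1 [326, 189] 0.67 [0.464 0.339] [138. 134. 122.]
crucible1 [35, 285] 0.59 [ 0.622 -0.127] [158. 158. 151.]
crucible1 [464, 143] 0.59 [0.419 0.47 ] [116.  61. 138.]
crucible1 [51, 316] 0.48 [ 0.68  -0.115] [156. 155. 150.]
jar [256, 182] 0.89 [0.458 0.274] [16. 11. 10.]
guard_handle [37, 287] 0.25 [0.545 0.034] [157. 157. 151.]
21.2333 [0.463 0.335 0.159] 0.046084469944104194
```

>>> jog_arm(
  dp=[
    [-0.001, 0.003, 0.035],
    [0, 0, 0.035],
    [0, 0, 0.03],
    [0, 0, 0.015],
    [0, 0, 0.01],
    [0, 0, 0],
    [0, 0, 0],
    [0, 0, 0],
    [0, 0, 0],
    [0, 0, 0],
    [0, 0, 0],
  ],
  turn=[
    [0, 0, 0],
    [0, 0, 0],
    [0, 0, 0],
    [0, 0, 0],
    [0, 0, 0],
    [0, 0, 0],
    [0, 0, 0],
    [0, 0, 0],
    [0, 0, 0],
    [0, 0, 0],
    [0, 0, 0],
  ],
  gripper=[0.046, 0.046, 0.046, 0.046, 0.046, 0.046, 0.046, 0.03, 0.03, 0.03, 0.03],
)

```text
clock: 22.15
position: [0.464, 0.3395, 0.0347]
ee_rot: [[-1.0, -0.0, 0.001], [-0.0, 1.0, 0.001], [-0.001, 0.001, -1.0]]
wrist_force: [1.2, -2.4, 6.3]
width: 0.0353
grip_force: 20.5
```

>>> jog_arm(
  dp=[
    [0, 0, -0.02],
    [0, 0, -0.035],
    [0, 0, -0.036],
    [0, 0, -0.035],
    [-0.007, -0.0334, 0],
    [-0.007, -0.0334, 0],
    [-0.007, -0.0334, 0],
    [-0.007, -0.0334, 0],
    [-0.007, -0.0334, 0],
    [-0.007, -0.0334, 0],
    [-0.007, -0.0334, 0],
    [-0.007, -0.0334, 0],
    [-0.007, -0.0334, 0],
    [-0.007, -0.0334, 0],
    [-0.007, -0.0334, 0],
    [-0.007, -0.0334, 0],
    [-0.007, -0.0334, 0],
    [0, 0, 0],
    [0, 0, 0],
  ],
  turn=[
    [0, 0, 0],
    [0, 0, 0],
    [0, 0, 0],
    [0, 0, 0],
    [0, 0, 0],
    [0, 0, 0],
    [0, 0, 0],
    [0, 0, 0],
    [0, 0, 0],
    [0, 0, 0],
    [0, 0, 0],
    [0, 0, 0],
    [0, 0, 0],
    [0, 0, 0],
    [0, 0, 0],
    [0, 0, 0],
    [0, 0, 0],
    [0, 0, 0],
    [0, 0, 0],
  ],
  gripper=[0.03, 0.03, 0.03, 0.03, 0.03, 0.03, 0.03, 0.03, 0.03, 0.03, 0.03, 0.03, 0.03, 0.03, 0.03, 0.03, 0.03, 0.03, 0.03],
)

```text
clock: 23.73
position: [0.5547, -0.0965, 0.1601]
ee_rot: [[-1.0, 0.003, 0.0], [0.003, 1.0, -0.0], [-0.0, -0.0, -1.0]]
wrist_force: [-0.9, 0.5, -1.1]
width: 0.035
grip_force: 20.4
```

Run:
```python
from h import *
n="side"
C,p,d=snap(n,"side5.png")
cv2.imwrite("pics/s5c.png",cv2.resize(p[90:390,180:480,::-1],None,fx=2,fy=2))
```

```text
(no output)
```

View pics/s5c.png

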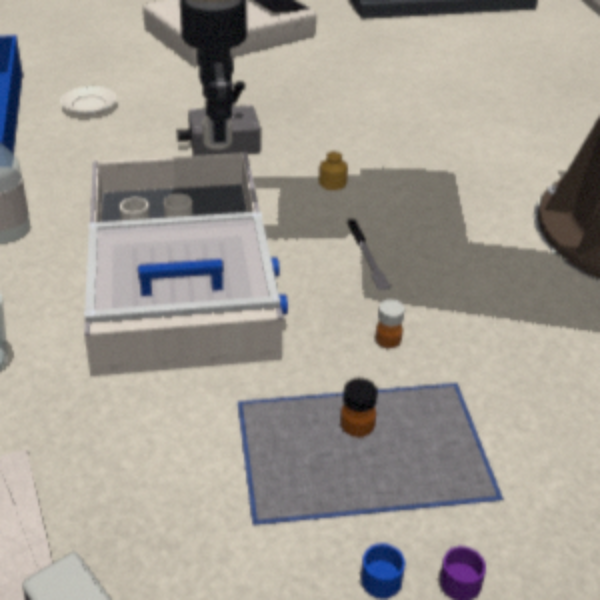

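The sheet is empty except for the jar at (358,408) in the crop. Two crucibles stand in the bay at (134,207) and (177,206), and the toggle is off.

>>> jog_arm(
  dp=[
    [0, 0, 0.035],
    [0, 0, 0.035],
    [0, 0, 0.02],
    [0, 0, 0.01],
    [0, 0, 0.006],
    [0, 0, 0.003],
    [0, 0, 0],
    [0, 0, 0],
  ],
  turn=[
    [0, 0, 0],
    [0, 0, 0],
    [0, 0, 0],
    [0, 0, 0],
    [0, 0, 0],
    [0, 0, 0],
    [0, 0, 0],
    [0, 0, 0],
  ],
  gripper=[0.03, 0.03, 0.03, 0.03, 0.03, 0.03, 0.03, 0.03],
)

```text
clock: 24.45
position: [0.5553, -0.0947, 0.052]
ee_rot: [[-1.0, -0.001, 0.001], [-0.001, 1.0, -0.0], [-0.001, -0.0, -1.0]]
wrist_force: [-0.1, 0.7, -0.9]
width: 0.0356
grip_force: 20.4
```

>>> jog_arm(
  dp=[
    [0, 0, 0.001],
    [0, 0, 0],
  ],
  turn=[
    [0, 0, 0],
    [0, 0, 0],
  ],
  gripper=[0.03, 0.03],
)

```text
clock: 24.62
position: [0.5551, -0.0949, 0.0508]
ee_rot: [[-1.0, -0.0, 0.001], [-0.0, 1.0, -0.0], [-0.001, -0.0, -1.0]]
wrist_force: [-0.4, 0.2, 0.5]
width: 0.035
grip_force: 20.4
```

>>> jog_arm(
  dp=[
    [0, 0, 0.001],
    [0, 0, 0],
  ],
  turn=[
    [0, 0, 0],
    [0, 0, 0],
  ],
  gripper=[0.03, 0.03],
)

```text
clock: 24.78
position: [0.555, -0.0949, 0.0497]
ee_rot: [[-1.0, -0.0, 0.001], [-0.0, 1.0, -0.0], [-0.001, -0.0, -1.0]]
wrist_force: [-0.5, -0.3, 7.4]
width: 0.0349
grip_force: 21.2
```

>>> jog_arm(
  dp=[
    [0, 0, 0.001],
    [0, 0, 0],
  ],
  turn=[
    [0, 0, 0],
    [0, 0, 0],
  ],
  gripper=[0.03, 0.03],
)

```text
clock: 24.95
position: [0.5553, -0.0949, 0.0491]
ee_rot: [[-1.0, -0.0, 0.002], [-0.0, 1.0, -0.0], [-0.002, -0.0, -1.0]]
wrist_force: [-1.9, 0.4, 15.4]
width: 0.0353
grip_force: 22.3
```

>>> jog_arm(
  dp=[
    [0, 0, 0],
    [0, 0, 0],
    [0, 0, -0.03],
    [0, 0, -0.041],
    [0, 0, -0.041],
    [-0.0094, 0.03, 0],
    [-0.0094, 0.03, 0],
    [-0.0094, 0.03, 0],
    [-0.0094, 0.03, 0],
    [-0.0094, 0.03, 0],
    [-0.0094, 0.03, 0],
    [-0.0094, 0.03, 0],
    [0, 0, 0],
    [0, 0, 0],
  ],
  turn=[
    [0, 0, 0],
    [0, 0, 0],
    [0, 0, 0],
    [0, 0, 0],
    [0, 0, 0],
    [0, 0, 0],
    [0, 0, 0],
    [0, 0, 0],
    [0, 0, 0],
    [0, 0, 0],
    [0, 0, 0.02],
    [0, 0, 0.02],
    [0, 0, 0],
    [0, 0, 0],
  ],
  gripper=[0.05, 0.05, 0.05, 0.05, 0.05, 0.05, 0.05, 0.05, 0.05, 0.04, 0.04, 0.04, 0.04, 0.04],
)

```text
clock: 26.12
position: [0.621, 0.1166, 0.1597]
ee_rot: [[-0.999, 0.037, -0.0], [0.037, 0.999, -0.0], [0.0, -0.0, -1.0]]
wrist_force: [-1.5, -0.9, -0.3]
width: 0.0399
grip_force: 0.0
```

```bash
sed 's/0.001),("jar"/0.015),("jar"/' look.py > l2.py; python3 l2.py w6.png
```

```text
crucible1 [121, 188] 0.93 [ 0.611 -0.093] [69. 66. 60.]
crucible1 [602, 17] 0.92 [0.423 0.447] [25.  9. 32.]
crucible1 [127, 236] 0.86 [ 0.664 -0.098] [72. 70. 64.]
crucible1 [110, 133] 0.85 [ 0.554 -0.096] [71. 69. 62.]
crucible1 [601, 68] 0.66 [0.488 0.434] [ 8. 18. 42.]
jar [482, 18] 0.87 [0.459 0.274] [59. 33. 15.]
guard_handle [111, 133] 0.68 [ 0.553 -0.03 ] [67. 65. 59.]
guard_handle [320, 221] 0.6 [0.62  0.113] [16. 36. 75.]
26.3167 [0.621 0.114 0.16 ] 0.03987458862968058
```

View pics/w6.png

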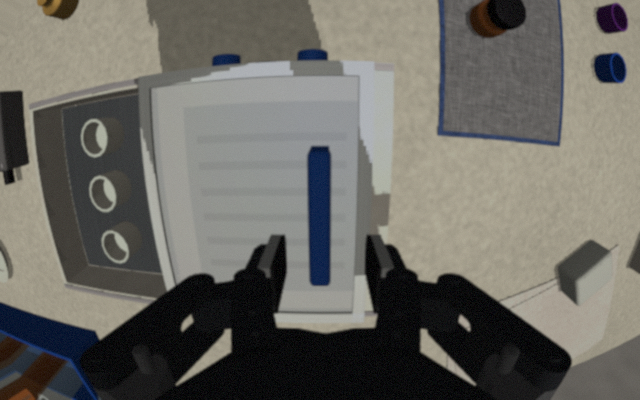

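All three crucibles stand upright in the bay at (95,138), (103,193) and (115,245). The handle is between the fingers, so I'll lower, grip it and shut the guard.

>>> jog_arm(
  dp=[
    [0, 0, 0.025],
    [0, 0, 0.02],
    [0, 0, 0.014],
    [0, 0, 0],
    [0, 0, 0],
    [0, 0, 0],
    [0, 0, 0],
    [0, 0, 0],
  ],
  turn=[
    [0, 0, 0],
    [0, 0, 0],
    [0, 0, 0],
    [0, 0, 0],
    [0, 0, 0],
    [0, 0, 0],
    [0, 0, 0],
    [0, 0, 0],
  ],
  gripper=[0.04, 0.04, 0.04, 0.04, 0.012, 0.012, 0.012, 0.012],
)

```text
clock: 26.98
position: [0.6214, 0.1145, 0.102]
ee_rot: [[-0.999, 0.04, 0.001], [0.04, 0.999, -0.0], [-0.001, -0.0, -1.0]]
wrist_force: [-0.6, -6.8, 0.9]
width: 0.0133
grip_force: 22.5
```

>>> jog_arm(
  dp=[
    [0, -0.01, 0],
    [0, -0.015, 0],
    [0, -0.02, 0],
    [0, -0.02, 0],
    [0, -0.02, 0],
    [0, -0.02, 0],
    [0, -0.02, 0],
    [0, -0.012, 0],
    [0, -0.007, 0],
    [0, -0.004, 0],
    [0, -0.003, 0],
    [0, -0.003, 0],
    [0, 0, 0],
  ],
  turn=[
    [0, 0, 0],
    [0, 0, 0],
    [0, 0, 0],
    [0, 0, 0],
    [0, 0, 0],
    [0, 0, 0],
    [0, 0, 0],
    [0, 0, 0],
    [0, 0, 0],
    [0, 0, 0],
    [0, 0, 0],
    [0, 0, 0],
    [0, 0, 0],
  ],
  gripper=[0.012, 0.012, 0.012, 0.012, 0.012, 0.012, 0.012, 0.012, 0.012, 0.012, 0.012, 0.012, 0.012],
)

```text
clock: 28.07
position: [0.6157, -0.04, 0.102]
ee_rot: [[-0.999, 0.04, 0.002], [0.04, 0.999, -0.0], [-0.002, -0.0, -1.0]]
wrist_force: [1.7, -2.1, 7.4]
width: 0.0138
grip_force: 23.5
```

>>> jog_arm(
  dp=[
    [0, -0.003, 0],
    [0, -0.002, 0],
    [0, -0.001, 0],
    [0, 0, 0],
  ],
  turn=[
    [0, 0, 0],
    [0, 0, 0],
    [0, 0, 0],
    [0, 0, 0],
  ],
  gripper=[0.012, 0.012, 0.012, 0.012],
)

```text
clock: 28.4
position: [0.6155, -0.0455, 0.102]
ee_rot: [[-0.999, 0.04, 0.002], [0.04, 0.999, -0.0], [-0.002, -0.0, -1.0]]
wrist_force: [1.9, 2.0, 8.4]
width: 0.0139
grip_force: 23.5
```

>>> jog_arm(
  dp=[
    [0, -0.001, 0],
    [0, -0.001, 0],
    [0, 0, 0],
  ],
  turn=[
    [0, 0, 0],
    [0, 0, 0],
    [0, 0, 0],
  ],
  gripper=[0.012, 0.012, 0.012],
)

```text
clock: 28.65
position: [0.6155, -0.0457, 0.102]
ee_rot: [[-0.999, 0.041, 0.003], [0.041, 0.999, 0.002], [-0.002, 0.002, -1.0]]
wrist_force: [3.2, 20.7, 9.2]
width: 0.0137
grip_force: 23.8
```

>>> jog_arm(
  dp=[
    [0, 0, 0],
    [0, 0, 0],
    [0, 0, 0],
    [0, 0, -0.03],
    [0, 0, -0.03],
    [0, 0, -0.02],
    [0.0207, -0.0328, 0],
    [0.0207, -0.0328, 0],
    [0.0207, -0.0328, 0],
    [0.0207, -0.0328, 0],
    [0.0207, -0.0328, 0],
    [0.0207, -0.0328, 0],
    [0.0207, -0.0328, 0],
    [0.0207, -0.0328, 0],
    [0, 0, 0],
    [0, 0, 0],
  ],
  turn=[
    [0, 0, 0],
    [0, 0, 0],
    [0, 0, 0],
    [0, 0, 0],
    [0, 0, -0.02],
    [0, 0, -0.02],
    [0, 0, 0],
    [0, 0, 0],
    [0, 0, 0],
    [0, 0, 0],
    [0, 0, 0],
    [0, 0, 0],
    [0, 0, 0],
    [0, 0, 0],
    [0, 0, 0],
    [0, 0, 0],
  ],
  gripper=[0.045, 0.045, 0.045, 0.045, 0.045, 0.045, 0, 0, 0, 0, 0, 0, 0, 0, 0, 0],
)

```text
clock: 29.98
position: [0.4475, -0.3112, 0.181]
ee_rot: [[-1.0, 0.004, -0.0], [0.004, 1.0, -0.0], [0.0, -0.0, -1.0]]
wrist_force: [0.2, 0.3, 0.2]
width: 0.0
grip_force: 0.0
```

Run:
```python
from h import *
np.set_printoptions(precision=4,suppress=True)
n="side"
C,p,d=snap(n,"side7.png")
print([(q["uv"],q["conf"],atz(n,q["uv"],.095,C).round(3)) for q in ctrl.spot_point("guard_handle",n)])
cv2.imwrite("pics/s7c.png",cv2.resize(p[90:290,200:400,::-1],None,fx=3,fy=3))
C,p,d=snap("wrist","w7.png")
for k in("toggle_tip","guard_handle"):print(k,[(q["uv"],q["conf"],atz("wrist",q["uv"],.095,C).round(3)) for q in ctrl.spot_point(k,"wrist")])
```

```text
[([303.0, 128.9], 0.58, array([ 0.481, -0.331,  0.095]))]
toggle_tip []
guard_handle [([555.9, 342.9], 0.75, array([ 0.615, -0.043,  0.095]))]
```

View pics/s7c.png

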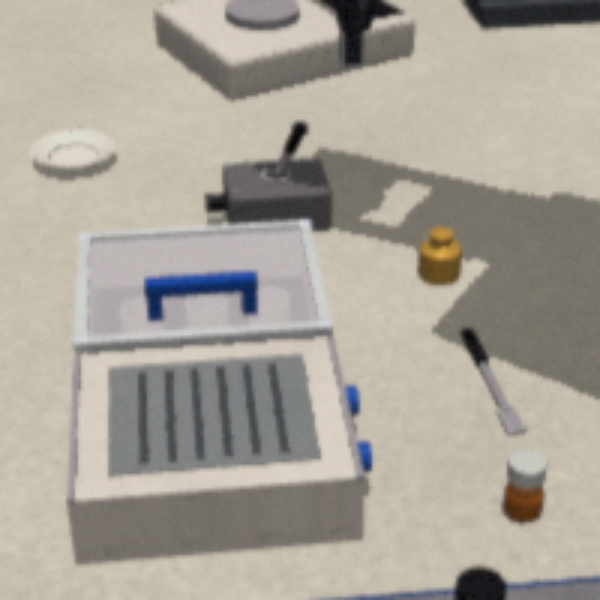

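The guard is shut, with the crucibles visible faintly through it, and the lever is still at off. Now I'll flip it on.

>>> jog_arm(
  dp=[
    [0, 0, 0.03],
    [0, 0, 0.025],
    [0, 0, 0.019],
    [0, 0, 0],
    [-0.01, 0, 0],
    [-0.01, 0, 0],
    [-0.01, 0, 0],
    [-0.01, 0, 0],
    [-0.01, 0, 0],
    [-0.01, 0, 0],
    [-0.01, 0, 0],
    [0, 0, 0],
    [0, 0, 0],
  ],
  turn=[
    [0, 0, 0],
    [0, 0, 0],
    [0, 0, 0],
    [0, 0, 0],
    [0, 0, 0],
    [0, 0, 0],
    [0, 0, 0],
    [0, 0, 0],
    [0, 0, 0],
    [0, 0, 0],
    [0, 0, 0],
    [0, 0, 0],
    [0, 0, 0],
  ],
  gripper=[0, 0, 0, 0, 0, 0, 0, 0, 0, 0, 0, 0, 0],
)

```text
clock: 31.32
position: [0.5195, -0.3091, 0.1069]
ee_rot: [[-1.0, -0.001, 0.0], [-0.001, 1.0, -0.0], [-0.0, -0.0, -1.0]]
wrist_force: [-0.4, 0.6, -0.2]
width: -0.0001
grip_force: 0.0
```

>>> jog_arm(
  dp=[
    [0.015, 0, 0],
    [0.015, 0, -0.03],
    [0, 0, -0.04],
    [0.03, 0, -0.04],
    [0, 0, 0],
    [0, 0, 0],
  ],
  turn=[
    [0, 0, 0],
    [0, 0, 0],
    [0, 0, 0],
    [0, 0, 0],
    [0, 0, 0],
    [0, 0, 0],
  ],
  gripper=[0, 0, 0, 0, 0, 0],
)

```text
clock: 31.82
position: [0.4634, -0.3098, 0.2123]
ee_rot: [[-1.0, 0.001, 0.002], [0.001, 1.0, -0.002], [-0.002, -0.002, -1.0]]
wrist_force: [-0.9, 0.9, -0.4]
width: -0.0002
grip_force: 0.0
```

Run:
```python
from h import *
C,p,d=snap("side","side8.png")
cv2.imwrite("pics/s8c.png",cv2.resize(p[90:290,200:400,::-1],None,fx=3,fy=3))
```

```text
(no output)
```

View pics/s8c.png

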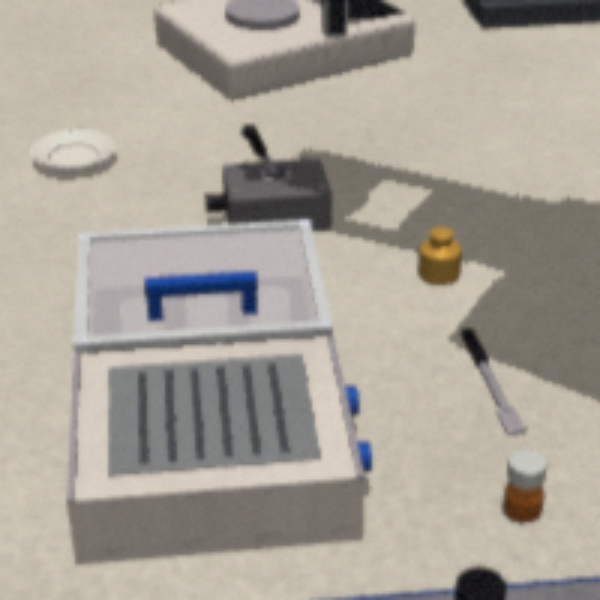

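The lever now leans away from the robot, so the power is on, and the guard is shut.

```bash
python3 -c "
from bench import ctrl
print(ctrl.finish_job())"
```

```text
the job is handed in; nothing more can be done
None
```

The job is done and handed in at about 32 s: power switched off, guard opened, all three white crucibles stood upright in a row in the bay, guard shut to its stop, then power switched back on; the jar and the other bench items were not touched.

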